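# Close the open column with its spring-tab dust cap

### The job

One of the two leaning columns still has an open mouth. Pick up the loose red cap by pinching its two black tabs together, fit it fully home and square in the open mouth with the tabs held pinched, without forcing it, and let go so that both tabs spring out under the rim. Do not disturb the bottle, the jar or the carton.

Things in the scene. Friction and masses are not known exactly. Their poses are not given: they have to be found in the camera images.
- open_column: The open dark grey column in a blue stand, 112 mm across at its mouth end, axis leaning 35 degrees from vertical, roughly towards the robot. Origin: centre of the mouth's rim face, 210 mm above the bench; z points straight out of the mouth. Below the rim face: a light grey lip with a round bore 85 mm across, 8.5 mm deep; below it an undercut 101 mm across, to 60 mm depth. Any turn of the cap about z fits.
- closed_column: The other column, same size, lean and frame (origin at the centre of its rim face), in its own blue stand, already closed by a fixed red cap with two black tabs standing 46 mm above its rim face. Nothing to do there.
- cap_grip (a point): On the loose cap's axis, midway between its tabs, 30 mm above the flange's underside (52 mm above the bench at the start; 30 mm out from the rim face when home). z: cap's top; y: the pinch line. The tabs are two upright rubber-faced black plates 32 mm wide (x), 8 mm thick, from 6 to 46 mm above the flange's underside; over their outer faces 56 mm free, 41 mm fully pinched.
- cap: The loose red dust cap, lying on the bench tabs up. Origin on its axis at the flange's underside, 22 mm above the bench at the start; axes as cap_grip. Flange 108 mm across, 6 mm thick; its underside rests on the rim when home. Spigot below it 79 mm across, 22 mm deep, tapering to 68 mm over the lowest 7 mm. About 0.11 kg in all.
- tab_left (a joint): Travel of the tab on the cap's +y side: 0 m sprung out, 0.0075 m fully pinched in (hard stop). Spring force outward 3 N when out, 6 N when in; a grip of 12 to 25 N pinches both fully and carries the cap. Its lug lies 10.5 to 16.5 mm below the flange's underside; over both lugs 94 mm free (cannot pass the bore), 79 mm fully pinched (passes).
- tab_right (a joint): The same for the tab on the cap's -y side.
- reagent_bottle: Bystander: clear glass bottle with a blue cap, 76 mm across, 170 mm tall, origin under its centre. Leave standing where it is.
- sample_jar: Bystander: amber jar with a white lid, 64 mm across, 90 mm tall, origin under its centre. Leave where it is.
- glove_carton: Bystander: cardboard carton 110 x 160 x 70 mm, origin under its centre. Leave where it is.

How it is judged:
By the outcome, as a careful person would: the job done as asked, in the order asked, and still so for the second after the job is handed in, with the robot touching nothing.
It also fails if it takes over 38 s, if anything falls off the work surface, if the arm or the gripper's body presses on something with over 40 N, if the wrist force passes 120 N, or if a joint passes its speed limit or range.

### The arm

A 6-joint arm with a two-finger parallel gripper is mounted at the origin on the work surface. World frame = base frame: x ahead of the robot, y to its left, z up, the work surface at z = 0. Lengths are in m, angles in rad, forces in N, time in s.
With the tool pointing down it reaches from about 0.4 to 0.825 m from the base axis. Payload 7 kg.
Tool frame: the origin (TCP) lies midway between the tips of the shut fingers; the grasp point (between the pads) lies 19 mm behind it; z points along the fingers, y is the direction in which the jaws open and shut (so a half turn about z gives the same grasp; the last joint's range is limited). The gripper opens to 88 mm and grips with 3 to 60 N. Pads are 19 mm wide; open, the fingers measure 130 mm over their backs; the gripper's body (78 mm by 193 mm) begins 47 mm behind the grasp point.
Start: joints at [-0.915, 0.359, 0.012, 0, -1.224, -0.288], TCP at [0.243, -0.63, 0.227] pointing down, gripper open.
Joint ranges: [-3.07, 3.07], [-1.43, 2.12], [-1.02, 1.25], [-3.03, 1.67], [-3.05, -0], [-3.03, 3.03]. Speed limits (rad/s): [2.39, 2.39, 3.01, 3.14, 3.14, 3.14].

### API

Orientations are given as [roll, pitch, yaw] about the fixed x, y, z axes, in that order (R = Rz(yaw) Ry(pitch) Rx(roll)).
In Python, from station import get_state, grab_frame, camera_info, job_done gives the robot as it stands. The module is installed in compiled form; this text tells all that it offers.
- The arm moves only by the shell command python3 -m inch 'ROWS' [FORCE]. ROWS is JSON, a list that holds one entry, the list of rows, each a list of 7 numbers: the shift along the tool's x, y, z normalised to -1 to 1, where 1 is 50 cm, then the turn, a rotation vector about the tool's x, y, z normalised to -1 to 1, where 1 is 180 degrees, then the closure, from 0 (fully open) to 1 (shut). A call has 1 to 20 rows; each row shifts and turns the commanded pose from where the row before left it, along the tool's axes as they then stand; what a row does not reach is not made up. A row lasts 1/10 s, in which the tool goes at most 50 mm and 8.59 degrees, less where a joint would pass 70% of its speed; a pose out of reach is approached as far as the arm can. A call with a number of a shift or a turn outside -1 to 1 is refused whole. A call with a gripper value outside its range is refused whole. The fingers move at their own pace and stop on an object; FORCE is the grip in N (left out, the last holds). Time passes only in rows, so rows that do not move let the fingers close. It gives the time, the measured TCP pose, the force and the opening at its end, in the units of the state.
- get_state(): the state, without advancing time (a new reading comes with each control period).
- grab_frame(name): name is "scene" or "top" or "wrist"; returns the picture (384x512x3 uint8, blue, green, red); there is no depth.
- camera_info(name): a dict with "vertical_fov" (degrees; the focal length in pixels is half the picture's height over the tangent of half this angle, whatever the lens; pixels are square), "cx", "cy" (the principal point, pixels), "k1" (the pictures are not rectified: a ray, as slopes to the right and down, at radius r is drawn at 1 + k1 r^2 times it, then the intrinsics apply), "R" (3x3) and "t" (3): a world point X has camera coordinates R X + t. Camera axes: x right, y down, z forward; pixel columns grow to the right and rows downward; lengths in m; the calibration is good to about 2 mm. A picture is of the moment at which its call begins: read the wrist's pose just before it. camera_info takes no time and is no camera call; for the wrist camera it gives the pose at the moment of the call.
- job_done(): hands the job in, once; it reports no verdict.
The state is a dict: "t": time; "q": joint angles; "qd": joint speeds; "joint_efforts": joint torques, N m; "eef_pos": TCP position; "ee_rot": TCP orientation; "force": force on the tool from outside, world axes, zero at the start; "moment": the same for the moment, N m; "width": finger opening in m.
Only numpy, scipy, OpenCV 4.12 (cv2) and the standard library are available. Lean on these libraries where they do the work, as an engineer would, in place of code of your own. Each camera call takes 0.05 s, during which the arm holds its last target.

## Working session

There is one attempt and no reset: what is moved stays moved. The work goes in short steps, Python scripts to look and compute and a shell command to move; the robot and the scene stay as the last step left them, time stands still between calls to the robot, and variables do not carry over. Pictures are saved under pics/ and viewed, and the job is handed in when it is done.

```bash
mkdir -p pics; python3 - <<'E'
from station import *
import cv2
s=get_state();print(s)
for n in("scene","top","wrist"):
    c=camera_info(n);print(n,c)
    f=grab_frame(n);cv2.imwrite(f"pics/{n}0.png",f)
E
```

```text
{'t': 0.0, 'q': array([-9.14875824e-01,  3.59394630e-01,  1.10563372e-02, -3.48311275e-04,
       -1.22409371e+00, -2.88090674e-01]), 'qd': array([-0.00125176, -0.00057823, -0.00130473, -0.00054059, -0.00036397,
        0.00043925]), 'joint_efforts': array([ 3.63186173e-04, -5.82717276e+01,  2.93063056e+01,  6.99750915e+00,
        7.07254512e-03, -1.53140181e-04]), 'eef_pos': array([ 0.24251614, -0.62940471,  0.22561691]), 'ee_rot': array([ 3.13993134e+00, -1.50838549e-04, -2.77388132e+00]), 'force': array([-0.8015806 ,  0.36030135, -0.12352036]), 'moment': array([-0.0050519 , -0.00144883,  0.00532236]), 'width': 0.08740265794464931}
scene {'vertical_fov': 45.018508067906346, 'cx': 243.956212867248, 'cy': 190.2374991375816, 'k1': -0.18488303389863597, 'R': array([[-1.00995468e-01,  9.94886683e-01, -6.34547703e-04],
       [ 7.79231660e-01,  7.87067734e-02, -6.21774287e-01],
       [-6.18545015e-01, -6.32908448e-02, -7.83196229e-01]]), 't': array([ 0.06347283, -0.36334295,  1.86631903])}
top {'vertical_fov': 50.49729207695642, 'cx': 263.7909160779594, 'cy': 186.42338037990285, 'k1': -0.05025023608652193, 'R': array([[ 0.00917611, -0.99989473,  0.01123917],
       [-0.99651584, -0.01007572, -0.08279288],
       [ 0.08289741, -0.01044029, -0.9965034 ]]), 't': array([-0.01694253,  0.63387111,  1.47681947])}
wrist {'vertical_fov': 60.94753098038555, 'cx': 252.62984991724855, 'cy': 193.58757630146033, 'k1': -0.061122711904564635, 'R': array([[-0.36007273,  0.93292288,  0.00159102],
       [ 0.90239906,  0.347858  ,  0.25430442],
       [ 0.23669297,  0.09300382, -0.96712291]]), 't': array([ 0.67445347, -0.03183353,  0.38942007])}
```

View pics/scene0.png

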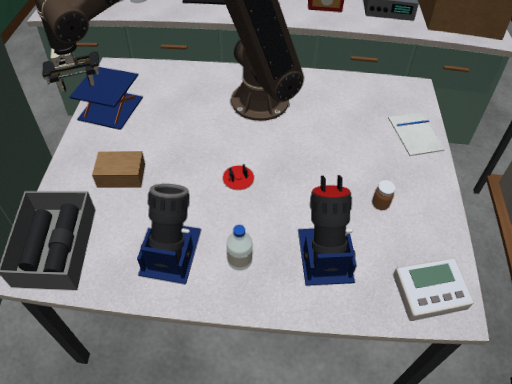

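View pics/top0.png

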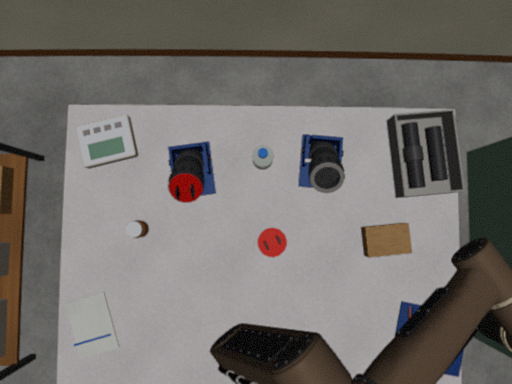

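View pics/wrist0.png

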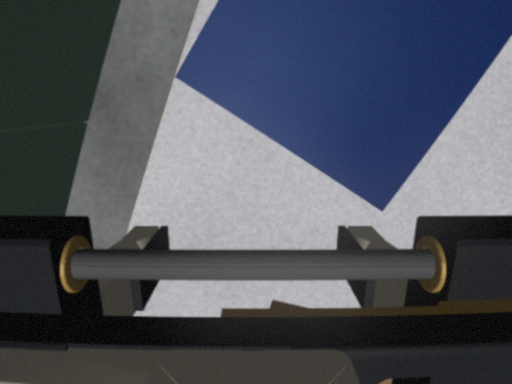

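```bash
cat > h.py <<'E'
import numpy as np,cv2
from station import *
from scipy.spatial.transform import Rotation as Ro
def cam(n):
    c=camera_info(n);f=192/np.tan(np.radians(c['vertical_fov'])/2)
    return dict(K=np.array([[f,0,c['cx']],[0,f,c['cy']],[0,0,1]]),d=np.array([c['k1'],0,0,0.]),R=np.array(c['R']),t=np.array(c['t']))
def rays(c,uv):
    p=cv2.undistortPoints(np.array(uv,float).reshape(-1,1,2),c['K'],c['d']).reshape(-1,2)
    d=np.c_[p,np.ones(len(p))]@c['R']; return -c['R'].T@c['t'],d/np.linalg.norm(d,axis=1)[:,None]
def onplane(c,uv,p0,n):
    o,d=rays(c,uv);p0=np.array(p0,float);n=np.array(n,float)
    return o+d*(((p0-o)@n)/(d@n))[:,None]
def proj(c,X):
    return cv2.projectPoints(np.array(X,float).reshape(-1,1,3),cv2.Rodrigues(c['R'])[0],c['t'],c['K'],c['d'])[0].reshape(-1,2)
def tri(ca,a,cb,b):
    oa,da=rays(ca,[a]);ob,db=rays(cb,[b]);da=da[0];db=db[0]
    s=np.linalg.lstsq(np.c_[da,-db],ob-oa,rcond=None)[0];p=oa+s[0]*da;q=ob+s[1]*db
    return (p+q)/2,np.linalg.norm(p-q)
E
python3 - <<'E'
import cv2,numpy as np
t=cv2.imread('pics/top0.png');s=cv2.imread('pics/scene0.png')
def z(i,x,y,w,h,k):return cv2.resize(i[y:y+h,x:x+w],None,fx=k,fy=k,interpolation=cv2.INTER_CUBIC)
a=z(t,290,125,64,75,6);b=z(s,136,175,64,75,6)
cv2.imwrite('pics/col.png',np.hstack([a,b]))
a=z(t,250,222,44,40,8);b=z(s,216,158,44,40,8)
cv2.imwrite('pics/cap.png',np.hstack([a,b]))
for n,i in(('top',t),('scene',s)):
    I=i.astype(int);m=((I[...,2]>120)&(I[...,1]<70)&(I[...,0]<70)).astype('uint8')
    nn,l,st,c=cv2.connectedComponentsWithStats(m)
    for k in range(1,nn):
        if st[k,4]>100:
            cn=max(cv2.findContours((l==k).astype('uint8'),0,1)[0],key=len);print(n,st[k],c[k],cv2.fitEllipse(cv2.convexHull(cn)))
E
```

```text
top [169 174  33  28 584] [185.17979452 186.46746575] ((185.002685546875, 187.48789978027344), (27.888042449951172, 32.47779083251953), 99.3273696899414)
top [258 228  28  28 560] [271.80892857 241.87857143] ((271.74444580078125, 241.90127563476562), (27.453792572021484, 27.496604919433594), 8.623032569885254)
scene [223 166  31  23 461] [238.11930586 178.0021692 ] ((237.96490478515625, 177.3126678466797), (23.30385398864746, 30.093481063842773), 88.76065063476562)
scene [313 186  37  11 271] [331.23247232 191.49077491] ((331.1332702636719, 191.0546875), (10.93111801147461, 36.5518684387207), 91.58209991455078)
```

View pics/col.png

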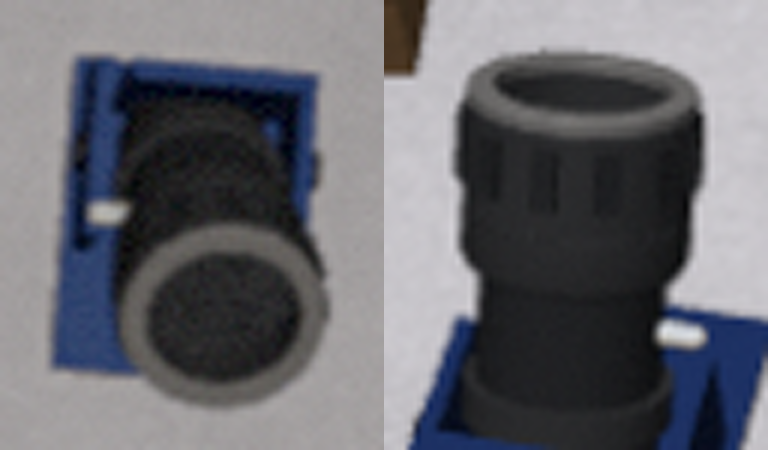

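View pics/cap.png

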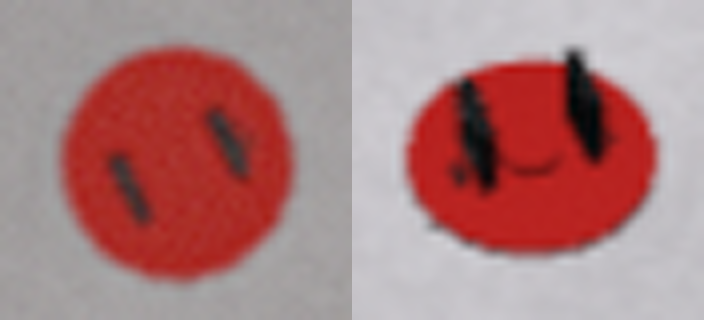

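```bash
python3 - <<'E'
from h import *
t=cv2.imread('pics/top0.png');s=cv2.imread('pics/scene0.png')
T=cam('top');S=cam('scene')
for n,i,(x0,y0,x1,y1) in(('top',t,(305,158,350,196)),('scene',s,(145,180,192,206))):
    g=cv2.cvtColor(i,cv2.COLOR_BGR2GRAY)
    print(n);print(g[(y0+y1)//2,x0:x1]); print(i[(y0+y1)//2,x0:x1:4].tolist()); print(g[y0:y1,(x0+x1)//2])
print('cap', onplane(T,[[271.74,241.9]],[0,0,.028],[0,0,1]),onplane(S,[[237.96,177.6]],[0,0,.028],[0,0,1]))
tabs=[[250+129/8,222+189/8],[250+229/8,222+143/8]]
p=onplane(T,tabs,[0,0,.068],[0,0,1]);print(p,p.mean(0),np.degrees(np.arctan2(*(p[0]-p[1])[[1,0]])))
print('mouth',tri(T,(327.5,177.2),S,(169.2,190.7)))
E
```

```text
top
[ 62  70  64  49  54  76  95  98  91  69  38  35  40  38  45  35  36  38
  40  39  40  40  38  41  37  39  38  34  43  43  41  37  39  27  29  64
  91  97  86  93 147 161 162 162 162]
[[108, 63, 43], [70, 52, 51], [89, 90, 94], [38, 40, 40], [37, 37, 33], [39, 40, 42], [38, 38, 34], [45, 43, 43], [39, 38, 41], [89, 89, 95], [148, 146, 150], [161, 161, 165]]
[ 26  34  33  38  76 101  99 101  91  55  38  39  41  41  38  36  42  40
  45  38  38  41  35  42  40  39  34  40  35  30  48  86  94  97 105 138
 156 160]
scene
[194 194 185 108  39  38  60  76  86  93 103 108 107 106 107 106  95  90
  80  72  72  66  65  59  59  60  58  59  60  59  61  65  68  77  83  90
 103 103 103  99  92  73  47  95 168 201 199]
[[198, 193, 195], [41, 39, 39], [85, 86, 87], [106, 107, 108], [94, 94, 96], [73, 72, 72], [60, 59, 59], [60, 60, 60], [68, 68, 69], [102, 103, 105], [91, 92, 93], [171, 167, 169]]
[198 195 190 160 103 101  87  55  43  41  44  41  43  59  97 115  98  86
  55  43  42  43  42  43  43  43]
cap [[ 0.43091761 -0.04170186  0.028     ]] [[ 0.4374673  -0.03988081  0.028     ]]
[[ 0.41969911 -0.02061706  0.068     ]
 [ 0.44037331 -0.06488921  0.068     ]] [ 0.43003621 -0.04275313  0.068     ] 115.03161689527144
mouth (array([ 0.65135242, -0.21480503,  0.20294605]), np.float64(0.004826385260647366))
```

```bash
cat >> h.py <<'E'
def pose():
    s=get_state();return Ro.from_euler('xyz',s['ee_rot']).as_matrix(),np.array(s['eef_pos'])
def plan(R1,p1,N,start=None):
    R0,p0=start or pose()
    w=Ro.from_matrix(R0.T@R1).as_rotvec()/N
    A=sum(R0@Ro.from_rotvec(k*w).as_matrix() for k in range(N))
    v=np.linalg.solve(A,p1-p0)
    print(N,'rows shift',np.round(v/.5,4),'turn',np.round(w/np.pi,4),' per row mm',round(np.linalg.norm(v)*1e3,1),'deg',round(np.degrees(np.linalg.norm(w)),2))
def toolR(axis,yaw):
    # tool z=-axis, minimal tilt from tool-down with given yaw
    Rd=Ro.from_euler('xyz',[np.pi,0,yaw]).as_matrix()
    a=np.array(axis)/np.linalg.norm(axis);c=np.cross([0,0,1],a);s=np.linalg.norm(c)
    return (Ro.from_rotvec(c/s*np.arctan2(s,a[2])).as_matrix() if s>1e-9 else np.eye(3))@Rd
def ax(az,t=35):
    t,az=np.radians([t,az]);return np.array([np.sin(t)*np.cos(az),np.sin(t)*np.sin(az),np.cos(t)])
E
python3 - <<'E'
from h import *
R,p=pose();W=cam('wrist')
o=-W['R'].T@W['t'];print('cam in tool',R.T@(o-p),'axis',R.T@W['R'][2]);
a=ax(170);R1=toolR(a,np.radians(-155));
# place cam: mouth at 0.30 along optical axis slightly upward in image
oc=R.T@(o-p);dc=R.T@W['R'][2]
M=np.array([.65,-.215,.21])
for d in(.3,.36):
  p1=M-R1@(oc+dc*d);print(p1, 'axial dist tip',(p1-M)@a,R1)
  plan(R1,p1,20)
E
```

```text
cam in tool [ 0.06785005 -0.0003158  -0.15789536] axis [-2.54475420e-01  2.64994712e-04  9.67079206e-01]
[ 0.56877551 -0.20542766  0.31424722] axial dist tip 0.13222840232790226 [[-0.76041642 -0.32046403  0.56486252]
 [-0.44834285  0.88829524 -0.0996005 ]
 [-0.46984631 -0.32898993 -0.81915204]]
20 rows shift [-0.0482  0.0253 -0.0017] turn [ 0.0053 -0.0082 -0.0011]  per row mm 27.2 deg 1.76
[ 0.52439416 -0.20650803  0.35460969] axial dist tip 0.19025315467500178 [[-0.76041642 -0.32046403  0.56486252]
 [-0.44834285  0.88829524 -0.0996005 ]
 [-0.46984631 -0.32898993 -0.81915204]]
20 rows shift [-0.0451  0.0262 -0.0069] turn [ 0.0053 -0.0082 -0.0011]  per row mm 26.3 deg 1.76
```

```bash
python3 -m inch '[[[-0.0451,0.0262,-0.0069,0.0053,-0.0082,-0.0011,0],[-0.0451,0.0262,-0.0069,0.0053,-0.0082,-0.0011,0],[-0.0451,0.0262,-0.0069,0.0053,-0.0082,-0.0011,0],[-0.0451,0.0262,-0.0069,0.0053,-0.0082,-0.0011,0],[-0.0451,0.0262,-0.0069,0.0053,-0.0082,-0.0011,0],[-0.0451,0.0262,-0.0069,0.0053,-0.0082,-0.0011,0],[-0.0451,0.0262,-0.0069,0.0053,-0.0082,-0.0011,0],[-0.0451,0.0262,-0.0069,0.0053,-0.0082,-0.0011,0],[-0.0451,0.0262,-0.0069,0.0053,-0.0082,-0.0011,0],[-0.0451,0.0262,-0.0069,0.0053,-0.0082,-0.0011,0],[-0.0451,0.0262,-0.0069,0.0053,-0.0082,-0.0011,0],[-0.0451,0.0262,-0.0069,0.0053,-0.0082,-0.0011,0],[-0.0451,0.0262,-0.0069,0.0053,-0.0082,-0.0011,0],[-0.0451,0.0262,-0.0069,0.0053,-0.0082,-0.0011,0],[-0.0451,0.0262,-0.0069,0.0053,-0.0082,-0.0011,0],[-0.0451,0.0262,-0.0069,0.0053,-0.0082,-0.0011,0],[-0.0451,0.0262,-0.0069,0.0053,-0.0082,-0.0011,0],[-0.0451,0.0262,-0.0069,0.0053,-0.0082,-0.0011,0],[-0.0451,0.0262,-0.0069,0.0053,-0.0082,-0.0011,0],[-0.0451,0.0262,-0.0069,0.0053,-0.0082,-0.0011,0]]]'
python3 -m inch '[[[0,0,0,0,0,0,0],[0,0,0,0,0,0,0],[0,0,0,0,0,0,0]]]'
python3 - <<'E'
from h import *
s=get_state();print(s['t'],s['q'],pose());W=cam('wrist');f=grab_frame('wrist');cv2.imwrite('pics/w1.png',f)
import pickle;pickle.dump(W,open('w1.pkl','wb'))
E
```

```text
t: 2.15
eef_pos: [0.5239, -0.2057, 0.356]
ee_rot: [-2.758, 0.493, -2.605]
force: [0.0, -0.1, -0.7]
width: 0.0877
t: 2.45
eef_pos: [0.5235, -0.2071, 0.3553]
ee_rot: [-2.759, 0.491, -2.606]
force: [0.3, -0.6, -0.3]
width: 0.0875
2.45 [ 0.05607872 -0.25441311 -0.59663283  0.21812229 -0.63942111 -1.32390884] (array([[-0.75822554, -0.3222986 ,  0.56676066],
       [-0.45018251,  0.88759567, -0.09751742],
       [-0.47162458, -0.32908593, -0.81809089]]), array([ 0.52351973, -0.20705464,  0.35528703]))
```

View pics/w1.png

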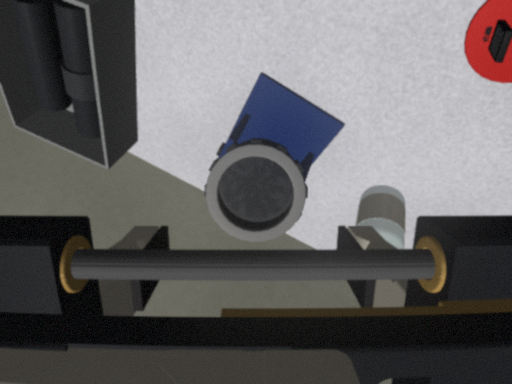

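```bash
cat > m.py <<'E'
from h import *
import pickle
from scipy.optimize import least_squares
w=cv2.imread('pics/w1.png');t=cv2.imread('pics/top0.png');s=cv2.imread('pics/scene0.png')
W=pickle.load(open('w1.pkl','rb'));T=cam('top');S=cam('scene')
def edge(img,c,roi,k=8,lo=66,hi=128):
    x0,y0,x1,y1=roi;g=cv2.resize(img[y0:y1,x0:x1],None,fx=k,fy=k,interpolation=cv2.INTER_CUBIC)
    hs=cv2.cvtColor(g,cv2.COLOR_BGR2HSV);gr=cv2.cvtColor(g,cv2.COLOR_BGR2GRAY)
    m=((gr>lo)&(gr<hi)&(hs[...,1]<60)).astype('uint8')*255
    m=cv2.morphologyEx(m,cv2.MORPH_OPEN,np.ones((k//2+1,)*2))
    cs,h=cv2.findContours(m,cv2.RETR_CCOMP,cv2.CHAIN_APPROX_NONE)
    i=max(range(len(cs)),key=lambda i:cv2.contourArea(cs[i]) if h[0][i][3]<0 else 0)
    ch=[j for j in range(len(cs)) if h[0][j][3]==i];j=max(ch,key=lambda j:cv2.contourArea(cs[j])) if ch else None
    f=lambda q:(q.reshape(-1,2)+.5)/k-.5+[x0,y0]
    return f(cv2.convexHull(cs[i])),(f(cv2.convexHull(cs[j])) if j is not None else None),m
E
python3 - <<'E'
from m import *
print(cv2.cvtColor(w,7-1)[190,200:320:3], cv2.cvtColor(w,6)[135:250:3,256], w[190,212])
for n,i,c,r,lo,hi in(('w',w,W,(195,130,320,246),78,140),('t',t,T,(303,155,351,198),66,120),('s',s,S,(143,180,195,207),70,130)):
    o,b,m=edge(i,c,r,8,lo,hi);print(n,cv2.fitEllipse(o.astype('f')),cv2.fitEllipse(b.astype('f')) if b is not None else 0)
    cv2.imwrite(f'pics/m_{n}.png',cv2.resize(m,None,fx=.5,fy=.5))
E
```

```text
[119 165 115 125 120 116  56  70  61  56  56  60  57  53  60  53  58  54
  55  53  53  53  53  52  51  55  57  53  62  59  54  85 120 116 114  86
 173 192 198 195] [ 57  44  52  75 116 117 119  94  56  56  57  47  52  54  53  53  58  54
  52  53  52  57  53  56  53  55  58  60  67  38  34  33  84 119 117 118
 101 100  78] [119 120 121]
w ((253.36282348632812, 203.67877197265625), (125.29360961914062, 150.77967834472656), 96.91165161132812) ((254.90870666503906, 193.7631378173828), (74.80883026123047, 76.71200561523438), 101.112548828125)
t ((327.0617980957031, 177.0118408203125), (30.220523834228516, 35.952232360839844), 70.95809936523438) ((326.93609619140625, 177.50746154785156), (21.911808013916016, 26.420398712158203), 80.86131286621094)
s ((168.2655029296875, 190.35057067871094), (14.054340362548828, 40.03739547729492), 92.75279998779297) ((167.99623107910156, 189.64459228515625), (7.355734825134277, 29.957996368408203), 94.6930923461914)
```

View pics/m_w.png

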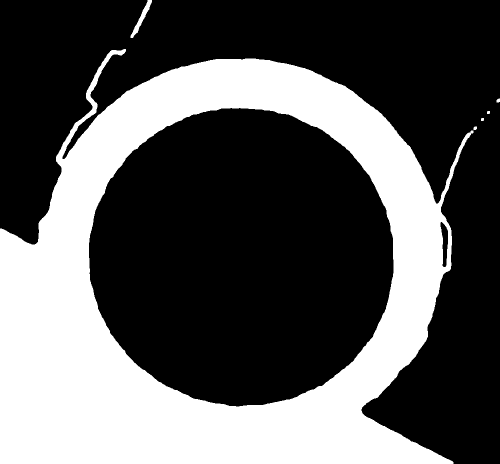

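View pics/m_s.png

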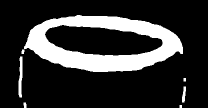

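View pics/m_t.png

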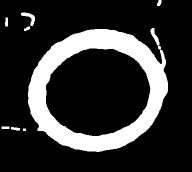

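```bash
python3 - <<'E'
from m import *
D={}
for n,i,c,r,lo,hi in(('w',w,W,(195,130,320,246),85,140),('t',t,T,(303,155,351,198),66,120),('s',s,S,(143,180,195,207),70,130)):
    o,b,m=edge(i,c,r,8,lo,hi);D[n]=(c,b,o)
def samp(b):
    e=cv2.fitEllipse(b.astype('f'));(cx,cy),(a,bb),th=e;k=np.radians(np.arange(0,360,10));th=np.radians(th)
    x=a/2*np.cos(k);y=bb/2*np.sin(k);return np.c_[cx+x*np.cos(th)-y*np.sin(th),cy+x*np.sin(th)+y*np.cos(th)]
pts={n:(D[n][0],samp(D[n][1])) for n in D}
def res(p,views,fz=False,tilt=35):
    c=np.array([p[0],p[1],.21]);a=ax(p[2],tilt);r=[]
    for n in views:
        q=onplane(pts[n][0],pts[n][1],c,a)-c;r.append(np.linalg.norm(q,axis=1)-.0425)
    return np.concatenate(r)*1e3
for v in('w','t','s','wt','ws','wts'):
    o=least_squares(res,[.65,-.21,170],args=(v,));print(v,o.x,np.sqrt(np.mean(o.fun**2)))
# free z
def res2(p,views):
    c=np.array(p[:3]);a=ax(p[3],p[4]);r=[]
    for n in views:
        q=onplane(pts[n][0],pts[n][1],c,a)-c;r.append(np.linalg.norm(q,axis=1)-.0425)
    return np.concatenate(r)*1e3
for v in('w','wt'):
    o=least_squares(res2,[.65,-.21,.21,170,35],args=(v,),x_scale=[.01,.01,.01,5,5]);print(v,o.x,np.sqrt(np.mean(o.fun**2)))
# stand cross-check: blue mask edges in top view, direction
I=t.astype(int);m=((I[...,0]>80)&(I[...,2]<70)&(I[...,0]-I[...,2]>40)).astype('uint8');m[:,:295]=0;m[:,350:]=0;m[200:]=0
r=cv2.minAreaRect(cv2.findNonZero(m));b=cv2.boxPoints(r);print(b);p=onplane(T,b,[0,0,0.02],[0,0,1]);d=np.roll(p,-1,0)-p;print(np.degrees(np.arctan2(d[:,1],d[:,0])),np.linalg.norm(d,axis=1),p.mean(0))
print(cv2.fitEllipse(D['w'][1].astype('f')))
E
```

```text
w [  0.65016644  -0.21255806 178.64667378] 0.25902997933871635
t [  0.64937874  -0.21416976 178.5070239 ] 0.8890500642504435
s [  0.65302263  -0.21465817 177.35272659] 4.7606652502697155
wt [  0.64954054  -0.21340784 179.60915104] 0.8982352986270554
ws [  0.65274985  -0.21347725 177.4382708 ] 3.5833807712047703
wts [  0.65220208  -0.2137432  177.50279534] 3.3059645358910665
w [  0.64873687  -0.21250948   0.21131461 176.68448335  35.48108947] 1.8837504186627787e-05
wt [  0.64907373  -0.21323313   0.21091512 177.08411193  38.22282281] 0.5578632923123817
[[298.61368 185.32909]
 [302.7059  134.17647]
 [342.4913  137.3593 ]
 [338.39908 188.51192]]
[ -4.47478742 -93.86690664 175.0132905   85.99954564] [0.19363935 0.15045795 0.19401215 0.14872116] [ 0.73131524 -0.22235634  0.02      ]
((254.9054412841797, 193.7410430908203), (75.24969482421875, 77.16624450683594), 101.63103485107422)
```

```bash
python3 - <<'E'
from m import *
g=w.astype(int);m=((g[...,0]>90)&(g[...,2]<70)&(g[...,0]-g[...,2]>40)).astype('uint8')*255
m[:, :205]=0;m[:,355:]=0;m[165:]=0;m[:60]=0
cn=max(cv2.findContours(m,0,1)[0],key=cv2.contourArea);print(cv2.approxPolyDP(cn,4,True).reshape(-1,2).tolist())
P=cn.reshape(-1,2).astype(float)
def line(p,q):
    p,q=np.array(p,float),np.array(q,float);d=(q-p)/np.linalg.norm(q-p);n=np.array([-d[1],d[0]]);s=(P-p)@d
    k=P[(abs((P-p)@n)<2.5)&(s>6)&(s<np.linalg.norm(q-p)-6)];v=cv2.fitLine(k.astype('f'),2,0,.01,.01).ravel()
    e=np.array([v[2:]+v[:2]*20,v[2:]-v[:2]*20]);x=onplane(W,e,[0,0,.01],[0,0,1]);dd=x[0]-x[1];return len(k),np.degrees(np.arctan2(dd[1],dd[0]))
print(line((265,73),(343,125)),line((265,73),(240,115)),line((343,125),(318,162)))
E
```

```text
[[261, 75], [237, 122], [245, 112], [251, 115], [238, 141], [267, 137], [281, 142], [300, 161], [310, 150], [313, 160], [341, 125]]
(53, np.float64(85.27459222255426)) (31, np.float64(175.69600580217482)) (9, np.float64(176.8944017779736))
```

```bash
python3 - <<'E'
from h import *
print(get_state()['t'])
R1=Ro.from_euler('xyz',[np.pi,0,np.radians(-155)]).as_matrix()
plan(R1,np.array([.4315,-.0412,.17]),10)
E
```

```text
2.5
10 rows shift [0.012  0.0444 0.0275] turn [-0.0111  0.016   0.0001]  per row mm 26.8 deg 3.51
```

```bash
python3 -m inch '[[[0.012,0.0444,0.0275,-0.0111,0.016,0.0001,0],[0.012,0.0444,0.0275,-0.0111,0.016,0.0001,0],[0.012,0.0444,0.0275,-0.0111,0.016,0.0001,0],[0.012,0.0444,0.0275,-0.0111,0.016,0.0001,0],[0.012,0.0444,0.0275,-0.0111,0.016,0.0001,0],[0.012,0.0444,0.0275,-0.0111,0.016,0.0001,0],[0.012,0.0444,0.0275,-0.0111,0.016,0.0001,0],[0.012,0.0444,0.0275,-0.0111,0.016,0.0001,0],[0.012,0.0444,0.0275,-0.0111,0.016,0.0001,0],[0.012,0.0444,0.0275,-0.0111,0.016,0.0001,0],[0,0,0,0,0,0,0],[0,0,0,0,0,0,0],[0,0,0,0,0,0,0]]]'
python3 - <<'E'
from h import *
import pickle
s=get_state();print(s['t'],s['q']);W=cam('wrist');f=grab_frame('wrist');cv2.imwrite('pics/w2.png',f)
pickle.dump((W,pose()),open('w2.pkl','wb'))
I=f.astype(int);m=((I[...,2]>110)&(I[...,1]<70)&(I[...,0]<70)).astype('uint8')
cn=max(cv2.findContours(m,0,1)[0],key=cv2.contourArea);e=cv2.fitEllipse(cv2.convexHull(cn));print(e,onplane(W,[e[0]],[0,0,.028],[0,0,1]))
E
```

```text
t: 3.8
eef_pos: [0.4324, -0.0416, 0.1706]
ee_rot: [-3.139, 0.002, -2.707]
force: [-0.4, -0.4, 0.2]
width: 0.0874
3.8 [ 3.63422249e-01 -1.30517609e-03 -5.76287307e-01  2.46380848e-03
 -9.93557019e-01 -1.50060423e+00]
((254.4341583251953, 180.3524169921875), (109.21771240234375, 111.67305755615234), 90.3163833618164) [[ 0.4306369  -0.04116041  0.028     ]]
```

View pics/w2.png

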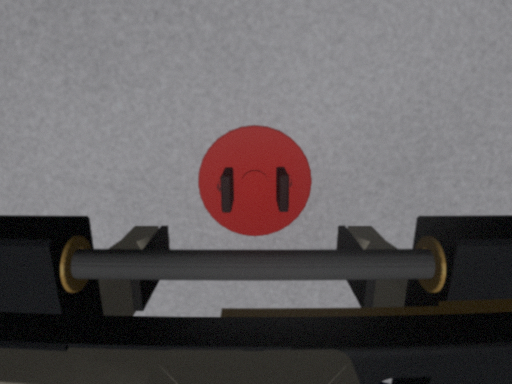

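```bash
python3 - <<'E'
from h import *
R1=Ro.from_euler('xyz',[np.pi,0,np.radians(-155)]).as_matrix()
plan(R1,np.array([.4308,-.0412,.0335]),6)
E
```

```text
6 rows shift [0.0005 0.0004 0.0457] turn [-0.0001  0.0001 -0.0001]  per row mm 22.9 deg 0.03
```

```bash
python3 -m inch '[[[0.0006,0.0004,0.056,-0.0001,0.0001,-0.0001,0],[0.0006,0.0004,0.056,-0.0001,0.0001,-0.0001,0],[0.0006,0.0004,0.056,-0.0001,0.0001,-0.0001,0],[0.0006,0.0004,0.056,0,0,0,0],[0.0006,0.0004,0.03,0,0,0,0],[0,0,0.02,0,0,0,0],[0,0,0,0,0,0,0],[0,0,0,0,0,0,0],[0,0,0,0,0,0,0]]]' 18
python3 - <<'E'
from h import *
R1=Ro.from_euler('xyz',[np.pi,0,np.radians(-155)]).as_matrix()
print(pose());plan(R1,np.array([.4308,-.0412,.0335]),1)
cv2.imwrite('pics/w3.png',grab_frame('wrist'))
E
```

```text
t: 4.75
eef_pos: [0.431, -0.0406, 0.0342]
ee_rot: [-3.141, 0.002, -2.705]
force: [1.3, -0.6, -0.1]
width: 0.0875
(array([[-9.06159438e-01, -4.22931060e-01,  2.09547029e-03],
       [-4.22932008e-01,  9.06161419e-01, -1.02866524e-05],
       [-1.89448379e-03, -8.95562804e-04, -9.99997804e-01]]), array([ 0.43104214, -0.04059649,  0.034166  ]))
1 rows shift [ 0.001  -0.0009  0.0013] turn [-0.0003  0.0006  0.0001]  per row mm 0.9 deg 0.12
```

View pics/w3.png

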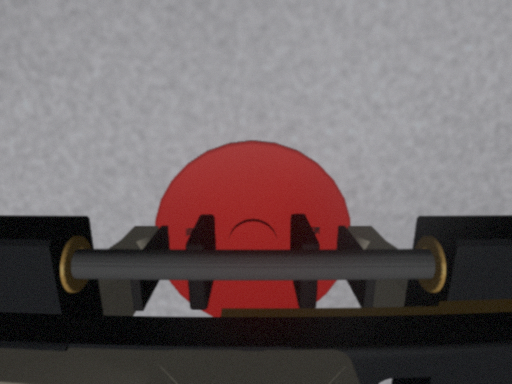

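```bash
python3 -m inch '[[[0.001,-0.0009,0.001,0,0,0,0.3],[0,0,0,0,0,0,0.4],[0,0,0,0,0,0,0.5],[0,0,0,0,0,0,0.6],[0,0,0,0,0,0,0.7],[0,0,0,0,0,0,0.7],[0,0,0,0,0,0,0.7],[0,0,0,0,0,0,0.7]]]' 20
python3 - <<'E'
from h import *
print(get_state())
cv2.imwrite('pics/w4.png',grab_frame('wrist'))
E
```

```text
t: 5.6
eef_pos: [0.4299, -0.0414, 0.0329]
ee_rot: [-3.141, -0.0, -2.705]
force: [-0.4, 1.1, 5.2]
width: 0.0403
{'t': 5.6, 'q': array([ 3.64783994e-01,  1.97745905e-01, -7.55180896e-01,  1.11830707e-03,
       -6.17970666e-01, -1.49965619e+00]), 'qd': array([ 8.96180418e-04, -5.55710723e-04, -8.42474766e-05, -9.13597441e-04,
        2.66684807e-03,  4.41178413e-04]), 'joint_efforts': array([ -0.13024451, -32.41328359,  17.63941705,   4.09935057,
         0.41515449,  -0.04152659]), 'eef_pos': array([ 0.42994474, -0.04138629,  0.03287222]), 'ee_rot': array([-3.14095367e+00, -1.47227723e-04, -2.70475705e+00]), 'force': array([-0.43670308,  1.09684012,  5.15733372]), 'moment': array([0.17016134, 0.56322311, 0.0821519 ]), 'width': 0.04033274572029511}
```

View pics/w4.png

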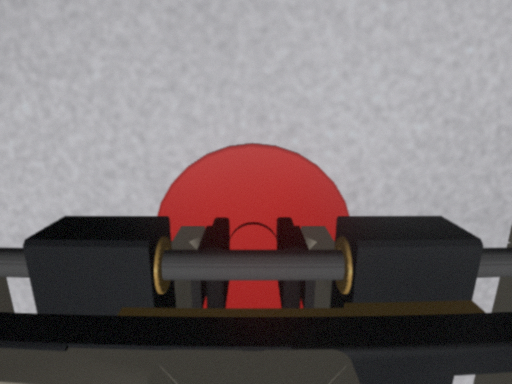

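```bash
python3 -m inch '[[[0,0,-0.01,0,0,0,0.7],[0,0,-0.02,0,0,0,0.7],[0,0,-0.04,0,0,0,0.7],[0,0,-0.06,0,0,0,0.7],[0,0,-0.06,0,0,0,0.7],[0,0,-0.06,0,0,0,0.7],[0,0,-0.06,0,0,0,0.7],[0,0,-0.06,0,0,0,0.7],[0,0,-0.06,0,0,0,0.7],[0,0,-0.06,0,0,0,0.7],[0,0,-0.04,0,0,0,0.7],[0,0,-0.02,0,0,0,0.7],[0,0,0,0,0,0,0.7],[0,0,0,0,0,0,0.7]]]' 20
python3 - <<'E'
from h import *
import pickle
R,p=pose();W=cam('wrist');f=grab_frame('wrist');cv2.imwrite('pics/w5.png',f);pickle.dump((W,R,p),open('w5.pkl','wb'))
s=get_state();print(s['force'],s['moment'],s['width'],s['q'])
f4=cv2.imread('pics/w4.png');
for g in(f4,f):
    I=g.astype(int);m=((I[...,2]>100)&(I[...,1]<70)&(I[...,0]<70)).astype('uint8')
    m[214:]=0;n,l,st,c=cv2.connectedComponentsWithStats(m);print(st[1:][st[1:,4]>200])
cv2.imwrite('pics/s5.png',grab_frame('scene'))
a=ax(175.8);M=np.array([.6497,-.2128,.21]);R1=toolR(a,np.radians(-155))
plan(R1,M+a*.12,12)
E
```

```text
t: 7.05
eef_pos: [0.4293, -0.0412, 0.3068]
ee_rot: [3.141, -0.001, -2.705]
force: [-0.4, -0.3, -0.5]
width: 0.0404
[-0.92690886 -1.21725442 -0.90959194] [ 0.02967298  0.01895294 -0.03917663] 0.04018772501431323 [ 3.65143130e-01 -1.04695590e-01 -3.49972012e-01  2.28364222e-05
 -1.32741423e+00 -1.49947489e+00]
[[ 159  144  189   70 9704]]
[[ 159  144  189   70 9704]]
12 rows shift [-0.0107 -0.0356  0.0073] turn [ 0.0079 -0.0142  0.    ]  per row mm 18.9 deg 2.93
```

View pics/w5.png

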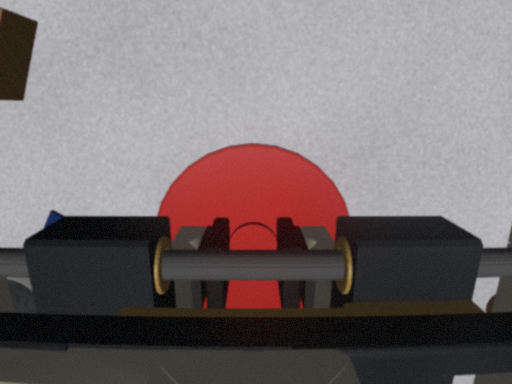

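View pics/s5.png

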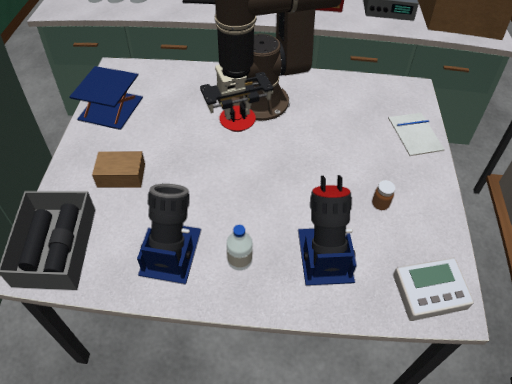

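```bash
python3 - <<'E'
from h import *
import pickle
from scipy.optimize import least_squares
W,R,p=pickle.load(open('w5.pkl','rb'));f=cv2.imread('pics/w5.png')
I=f.astype(int);m=((I[...,2]>100)&(I[...,1]<70)&(I[...,0]<70)).astype('uint8');m[212:]=0
cn=max(cv2.findContours(m,0,cv2.CHAIN_APPROX_NONE)[0],key=cv2.contourArea).reshape(-1,2);cn=cn[cn[:,1]<205]
for zt in(.003,.0049,.007):
    x=(onplane(W,cn,p+R[:,2]*zt,R[:,2])-p)@R
    o=least_squares(lambda c:np.hypot(x[:,0]-c[0],x[:,1]-c[1])-c[2],[0,0,.054]);o2=least_squares(lambda c:np.hypot(x[:,0]-c[0],x[:,1]-c[1])-.054,[0,0]);print(zt,o.x*1e3,o2.x*1e3,np.std(o.fun)*1e3)
E
```

```text
0.003 [-1.06774664 -0.17352244 51.48772652] [-4.01564686 -0.1722247 ] 0.1731530214096986
0.0049 [-1.88210307 -0.17172032 52.09572562] [-4.11862473 -0.17075726] 0.1751977202092541
0.007 [-2.7821811  -0.1697285  52.76772454] [-4.23085609 -0.16912013] 0.17745765046140208
```

```bash
python3 - <<'E'
from h import *
import pickle
from scipy.optimize import least_squares
W,(R,p)=pickle.load(open('w2.pkl','rb'));f=cv2.imread('pics/w2.png')
I=f.astype(int);m=((I[...,2]>90)&(I[...,1]<80)&(I[...,0]<80)).astype('uint8')
cn=max(cv2.findContours(m,0,cv2.CHAIN_APPROX_NONE)[0],key=cv2.contourArea).reshape(-1,2)
x=onplane(W,cn,[0,0,.028],[0,0,1])
o=least_squares(lambda c:np.hypot(x[:,0]-c[0],x[:,1]-c[1])-c[2],[.43,-.04,.054]);print(o.x*1e3,np.std(o.fun)*1e3)
c=np.r_[o.x[:2],.028];print('tool',(c-p)@R*1e3)
# arc only: same subset as in w5
d=(x-c)@R;k=d[:,0]>.018;y=x[k];o=least_squares(lambda c:np.hypot(y[:,0]-c[0],y[:,1]-c[1])-c[2],[.43,-.04,.054]);print('arc',o.x*1e3)
# tabs tops
g=I.sum(2);m=((g<130)).astype('uint8');m[215:]=0;m[:150]=0;m[:,:200]=0;m[:,310:]=0
n,l,st,ce=cv2.connectedComponentsWithStats(m);print(st[1:],ce[1:])
E
```

```text
[432.65905655 -40.21337831  52.64988185] 0.27398528563961017
tool [ -0.57408164   1.37352082 142.71755058]
arc [432.55864782 -40.3130253   52.56503047]
[[276 167  13  44 448]
 [221 168  13  44 403]] [[281.95089286 188.96651786]
 [227.35980149 189.5483871 ]]
```

```bash
python3 - <<'E'
from m import *
o,b,m=edge(w,W,(195,130,320,246),8,85,140)
a=ax(175.8)
for fz in(0,1):
    def res(p):
        c=np.array([p[0],p[1],p[2] if fz else .21]);return (np.linalg.norm(onplane(W,b,c,a)-c,axis=1)-.0425)*1e3
    r=least_squares(res,[.65,-.21,.21]);print(r.x,np.std(r.fun))
M=np.array([r.x[0],r.x[1],.21])
R1=toolR(a,np.radians(-155))
M=np.array([.6496,-.2126,.21])
off=R1[:,0]*.0026+R1[:,1]*.00015
plan(R1,M+a*.09+off,12)
print(M+a*.09+off)
E
```

```text
[ 0.6501586 -0.2124333  0.21     ] 0.11874506775143885
[ 0.64844023 -0.21247583  0.21164034] 0.10758518439403421
12 rows shift [-0.0118 -0.0363  0.0123] turn [ 0.0079 -0.0142  0.    ]  per row mm 20.0 deg 2.93
[ 0.59611951 -0.2098132   0.28237992]
```

```bash
python3 -m inch '[[[-0.0118,-0.0363,0.0123,0.0079,-0.0142,0,0.7],[-0.0118,-0.0363,0.0123,0.0079,-0.0142,0,0.7],[-0.0118,-0.0363,0.0123,0.0079,-0.0142,0,0.7],[-0.0118,-0.0363,0.0123,0.0079,-0.0142,0,0.7],[-0.0118,-0.0363,0.0123,0.0079,-0.0142,0,0.7],[-0.0118,-0.0363,0.0123,0.0079,-0.0142,0,0.7],[-0.0118,-0.0363,0.0123,0.0079,-0.0142,0,0.7],[-0.0118,-0.0363,0.0123,0.0079,-0.0142,0,0.7],[-0.0118,-0.0363,0.0123,0.0079,-0.0142,0,0.7],[-0.0118,-0.0363,0.0123,0.0079,-0.0142,0,0.7],[-0.0118,-0.0363,0.0123,0.0079,-0.0142,0,0.7],[-0.0118,-0.0363,0.0123,0.0079,-0.0142,0,0.7],[0,0,0,0,0,0,0.7],[0,0,0,0,0,0,0.7],[0,0,0,0,0,0,0.7]]]'
python3 - <<'E'
from h import *
s=get_state();print(s['t'],s['force'],s['moment'],s['width'],s['q'])
a=ax(175.8);R1=toolR(a,np.radians(-155));M=np.array([.6496,-.2126,.21])
off=R1[:,0]*.0026+R1[:,1]*.00015
plan(R1,M+a*.045+off,4)
for n in('scene','top','wrist'):cv2.imwrite(f'pics/{n}6.png',grab_frame(n))
t=cv2.imread('pics/top6.png');s=cv2.imread('pics/scene6.png')
cv2.imwrite('pics/c6.png',np.hstack([cv2.resize(t[125:225,270:370],None,fx=4,fy=4),cv2.resize(s[120:220,120:220],None,fx=4,fy=4)]))
E
```

```text
t: 8.65
eef_pos: [0.5968, -0.2091, 0.2833]
ee_rot: [-2.813, 0.525, -2.615]
force: [-0.4, 0.2, -0.9]
width: 0.0403
8.65 [-0.39025343  0.22116054 -0.87930321] [ 0.13156711  2.16602663 -0.0342139 ] 0.04029453916474908 [-0.00636761 -0.05601444 -0.55195941  0.08352346 -0.46613445 -1.19025906]
4 rows shift [ 0.0007 -0.0001  0.0227] turn [0.0001 0.0001 0.    ]  per row mm 11.4 deg 0.01
```

View pics/c6.png

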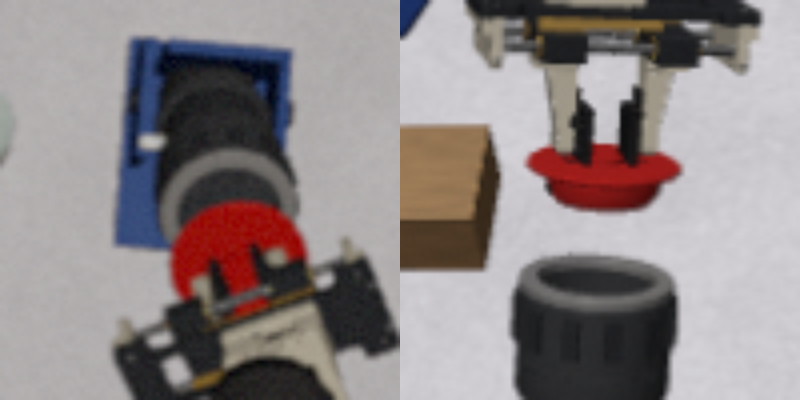

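View pics/wrist6.png

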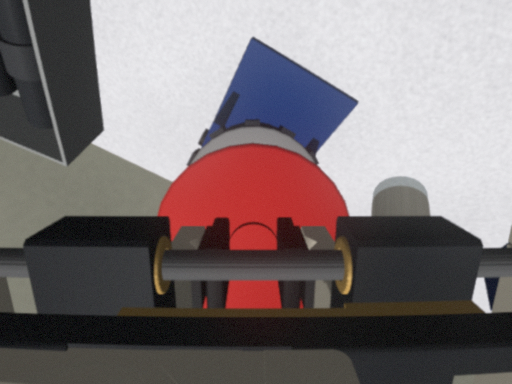

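```bash
python3 -m inch '[[[0.0007,-0.0001,0.0227,0,0,0,0.7],[0.0007,-0.0001,0.0227,0,0,0,0.7],[0.0007,-0.0001,0.0227,0,0,0,0.7],[0.0007,-0.0001,0.0227,0,0,0,0.7],[0,0,0,0,0,0,0.7],[0,0,0,0,0,0,0.7]]]'
python3 - <<'E'
from h import *
s=get_state();print(s['t'],s['force'],s['moment'],s['width'])
a=ax(175.8);R1=toolR(a,np.radians(-155));M=np.array([.6496,-.2126,.21])
off=R1[:,0]*.0026+R1[:,1]*.00015
R,p=pose();d=p-M-off;print('axial',d@a,'lat',(R1.T@d)[:2]*1e3)
plan(R1,M+a*.011+off,10)
S=cam('scene');T=cam('top')
for n in('scene','top'):
    f=grab_frame(n);cv2.imwrite(f'pics/{n}7.png',f);C=cam(n)
    I=f.astype(int);m=((I[...,2]>110)&(I[...,1]<60)&(I[...,0]<60)).astype('uint8');m[:,:120]=0
    if n=='scene':m[:,220:]=0
    else:m[:,:280]=0
    cn=max(cv2.findContours(m,0,1)[0],key=cv2.contourArea);print(n,cv2.boundingRect(cn))
    # predicted flange outline
    k=np.radians(np.arange(0,360,5));e1=np.cross(a,[0,1,0]);e1/=np.linalg.norm(e1);e2=np.cross(a,e1)
    o=M+a*(d@a-.0109)
    for h,r,col in((.006,.054,(0,255,0)),(0,.054,(255,255,0)),(-.022,.034,(255,0,255))):
        q=proj(C,o+a*h+r*(np.cos(k)[:,None]*e1+np.sin(k)[:,None]*e2))
        x0,y0=(120,120) if n=='scene' else (270,125)
        if h==.006: g=cv2.resize(f[y0:y0+100,x0:x0+100],None,fx=4,fy=4,interpolation=cv2.INTER_CUBIC)
        cv2.polylines(g,[np.int32((q-[x0,y0]+.5)*4)],True,col,1)
    q=proj(C,M+.0425*(np.cos(k)[:,None]*e1+np.sin(k)[:,None]*e2));cv2.polylines(g,[np.int32((q-[x0,y0]+.5)*4)],True,(0,255,255),1)
    globals()['g'+n]=g
cv2.imwrite('pics/c7.png',np.hstack([gtop,gscene]))
E
```

```text
t: 9.4
eef_pos: [0.6223, -0.2122, 0.2451]
ee_rot: [-2.812, 0.525, -2.616]
force: [0.7, -0.3, -1.0]
width: 0.0405
9.4 [ 0.65807065 -0.27666023 -1.01512741] [ 0.19851297  2.08794468 -0.02031871] 0.04050882392751721
axial 0.04440562379028101 lat [ 0.09485896 -0.46219003]
10 rows shift [-0.      0.0001  0.0067] turn [0. 0. 0.]  per row mm 3.3 deg 0.0
scene (151, 172, 37, 15)
top (311, 169, 34, 23)
```

View pics/c7.png

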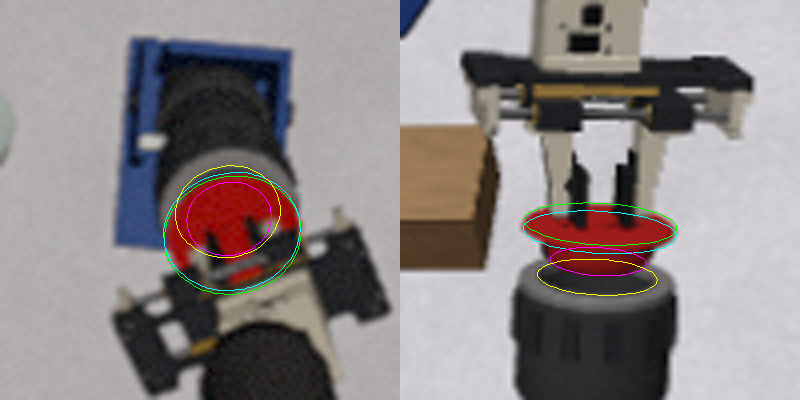

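```bash
python3 -m inch '[[[0,0.0004,0.008,0,0,0,0.7],[0,0.0004,0.008,0,0,0,0.7],[0,0,0.008,0,0,0,0.7],[0,0,0.008,0,0,0,0.7],[0,0,0.006,0,0,0,0.7],[0,0,0,0,0,0,0.7],[0,0,0,0,0,0,0.7]]]'
cat > st.py <<'E'
from h import *
s=get_state();print(s['t'],'F',s['force'],'M',s['moment'],s['width'])
a=ax(175.8);R1=toolR(a,np.radians(-155));M=np.array([.6496,-.2126,.21])
off=R1[:,0]*.0026+R1[:,1]*.00015
R,p=pose();d=p-M-off;print('axial',d@a,'lat',(R1.T@d)[:2]*1e3,'Ftool',R.T@s['force'],'Mtool',R.T@s['moment'],'rot',Ro.from_matrix(R.T@R1).as_rotvec())
E
python3 st.py
```

```text
t: 10.2
eef_pos: [0.6331, -0.2125, 0.2301]
ee_rot: [-2.812, 0.526, -2.615]
force: [0.0, 0.3, -1.0]
width: 0.0402
10.2 F [ 0.03876056  0.29972006 -1.04468531] M [0.17984297 2.13952175 0.00931618] 0.04021400392602967
axial 0.02596924941172505 lat [-0.32974578 -0.19745801] Ftool [0.36530694 0.54923143 0.86463725] Mtool [-1.06879448  1.86215221  0.00714916] rot [-7.87538213e-05  1.80332599e-03  2.82073281e-04]
```

No contact yet with the taper inside. Continue slowly.

```bash
python3 -m inch '[[[0.0006,0,0.005,0,0,0,0.7],[0,0,0.005,0,0,0,0.7],[0,0,0.005,0,0,0,0.7],[0,0,0,0,0,0,0.7],[0,0,0,0,0,0,0.7]]]'; python3 st.py; python3 -m inch '[[[0,0,0.004,0,0,0,0.7],[0,0,0.003,0,0,0,0.7],[0,0,0.002,0,0,0,0.7],[0,0,0,0,0,0,0.7],[0,0,0,0,0,0,0.7]]]'; python3 st.py
```

```text
t: 10.7
eef_pos: [0.6371, -0.213, 0.2239]
ee_rot: [-2.812, 0.526, -2.615]
force: [0.0, -0.1, -0.9]
width: 0.0402
10.7 F [ 0.01649936 -0.13515462 -0.89706776] M [ 0.13883912  2.15045795 -0.00223355] 0.04023498571323281
axial 0.018503602826282987 lat [-0.04276345 -0.21563993] Ftool [0.49682257 0.12413292 0.74901797] Mtool [-1.03716064  1.88891338 -0.00739828] rot [-0.00012206  0.00184934  0.0003207 ]
t: 11.2
eef_pos: [0.6397, -0.2132, 0.2203]
ee_rot: [-2.812, 0.526, -2.615]
force: [-0.3, -1.6, -1.1]
width: 0.0408
11.2 F [-0.3349121  -1.63421549 -1.13494865] M [ 0.21299327  2.15010106 -0.01046972] 0.04081036654484409
axial 0.014084025840411627 lat [-0.10333616 -0.23387181] Ftool [ 1.5304396  -1.04042654  0.80386695] Mtool [-1.08809765  1.86619754  0.04195881] rot [-0.00017468  0.00201251  0.00020783]
```

```bash
python3 -m inch '[[[0,0,0.002,0,0,0,0.7],[0,0,0.002,0,0,0,0.7],[0,0,0,0,0,0,0.7],[0,0,0,0,0,0,0.7]]]'; python3 st.py; python3 -m inch '[[[0,0,0.002,0,0,0,0.7],[0,0,0,0,0,0,0.7],[0,0,0,0,0,0,0.7]]]'; python3 st.py;
```

```text
t: 11.6
eef_pos: [0.6409, -0.2132, 0.2187]
ee_rot: [-2.812, 0.526, -2.615]
force: [0.1, -0.5, -1.1]
width: 0.0404
11.6 F [ 0.10073076 -0.48984631 -1.09208488] M [ 0.14236872  2.10345937 -0.00543629] 0.04039194285691615
axial 0.01209127513587744 lat [-0.11681277 -0.23117821] Ftool [ 0.68605386 -0.16858886  0.97141823] Mtool [-1.01754930e+00  1.84646489e+00 -7.27755123e-04] rot [-0.00017892  0.00203559  0.00020184]
t: 11.9
eef_pos: [0.6415, -0.2133, 0.2181]
ee_rot: [-2.811, 0.527, -2.615]
force: [-1.0, -0.1, 0.1]
width: 0.0405
11.9 F [-0.96324231 -0.06685811  0.06047936] M [0.23088991 2.15868224 0.04522684] 0.04052538358141841
axial 0.011232974308870321 lat [-0.28445604 -0.31714982] Ftool [ 0.7186238   0.24523833 -0.59950105] Mtool [-1.1333136   1.85224851  0.00635407] rot [-0.00034131  0.00232812  0.00028027]
```

Force is starting to turn (axial 11.2 mm, close to nominal home). Half‑millimetre steps.

```bash
python3 -m inch '[[[0,0,0.001,0,0,0,0.7],[0,0,0,0,0,0,0.7],[0,0,0,0,0,0,0.7]]]'; python3 st.py; python3 -m inch '[[[0,0,0.001,0,0,0,0.7],[0,0,0,0,0,0,0.7],[0,0,0,0,0,0,0.7]]]'; python3 st.py;
```

```text
t: 12.2
eef_pos: [0.6416, -0.2133, 0.218]
ee_rot: [-2.811, 0.527, -2.615]
force: [-4.9, 1.9, 4.1]
width: 0.0406
12.2 F [-4.86402241  1.89524236  4.10848481] M [0.60199519 2.52220774 0.30775298] 0.0405558948401211
axial 0.011060128485025564 lat [-0.29820085 -0.31454468] Ftool [ 0.74648523  2.18096903 -6.23028402] Mtool [-1.70058399  1.98155237 -0.0103096 ] rot [-0.00042494  0.00248088  0.00028271]
t: 12.5
eef_pos: [0.6416, -0.2133, 0.2179]
ee_rot: [-2.811, 0.527, -2.615]
force: [-8.4, 2.8, 8.0]
width: 0.0404
12.5 F [-8.40583782  2.82998684  8.04319475] M [1.07164808 3.01310801 0.61544195] 0.04035029347907264
axial 0.011006476509083908 lat [-0.29194394 -0.33337022] Ftool [  1.0080131    3.1026766  -11.52029619] Mtool [-2.41944075  2.17994679 -0.01251995] rot [-0.00054229  0.00262705  0.00023166]
```

```bash
python3 -m inch '[[[0,0,-0.0005,-0.003,0.0014,0,0.7],[0,0,0,0,0,0,0.7],[0,0,0,0,0,0,0.7]]]'; python3 st.py; python3 -m inch '[[[0,0,0.001,0,0,0,0.7],[0,0,0,0,0,0,0.7],[0,0,0,0,0,0,0.7]]]'; python3 st.py;
```

```text
t: 12.8
eef_pos: [0.6418, -0.2134, 0.2182]
ee_rot: [-2.821, 0.523, -2.617]
force: [-7.2, 2.8, 6.5]
width: 0.0404
12.8 F [-7.23285172  2.79971646  6.50742696] M [0.62636746 2.52193707 0.24909305] 0.04038761925337386
axial 0.011105028760521262 lat [-0.53707625 -0.51354394] Ftool [ 0.95639162  3.20232107 -9.55665301] Mtool [-1.68883348  1.98956938  0.06328713] rot [ 8.73899702e-03 -1.43347504e-03 -2.10636165e-06]
t: 13.1
eef_pos: [0.6419, -0.2133, 0.2181]
ee_rot: [-2.821, 0.523, -2.616]
force: [-10.0, 4.1, 9.4]
width: 0.0405
13.1 F [-10.04177756   4.11365498   9.35080881] M [0.88776592 2.92390273 0.45279516] 0.040537204290907625
axial 0.010990198691895055 lat [-0.55104741 -0.49014236] Ftool [  1.06778484   4.56214348 -13.53675594] Mtool [-2.16139435  2.20676345  0.03047165] rot [ 0.00860553 -0.00121261  0.00015439]
```

```bash
python3 - <<'E'
from h import *
import pickle
for n in('scene','top','wrist'):
    pickle.dump(cam(n),open(f'{n}8.pkl','wb'));cv2.imwrite(f'pics/{n}8.png',grab_frame(n))
t=cv2.imread('pics/top8.png');s=cv2.imread('pics/scene8.png');w=cv2.imread('pics/wrist8.png')
z=lambda i,k:cv2.resize(i,None,fx=k,fy=k,interpolation=cv2.INTER_CUBIC)
cv2.imwrite('pics/c8.png',np.hstack([z(t[140:215,290:365],5),z(s[150:225,132:207],5)]))
cv2.imwrite('pics/c8w.png',z(w[100:270,120:390],2.9))
E
```

```text
(no output)
```

View pics/c8.png

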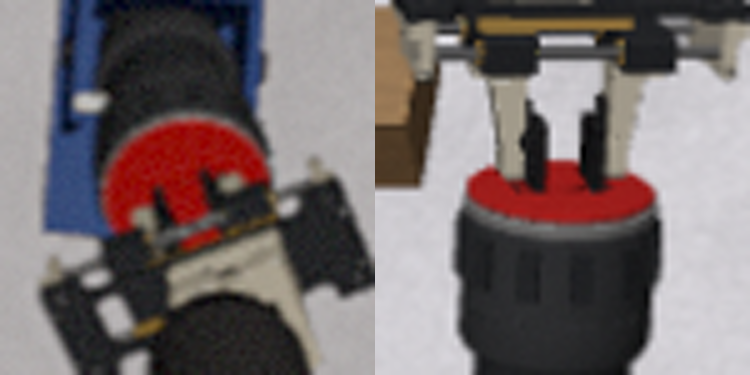

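View pics/c8w.png

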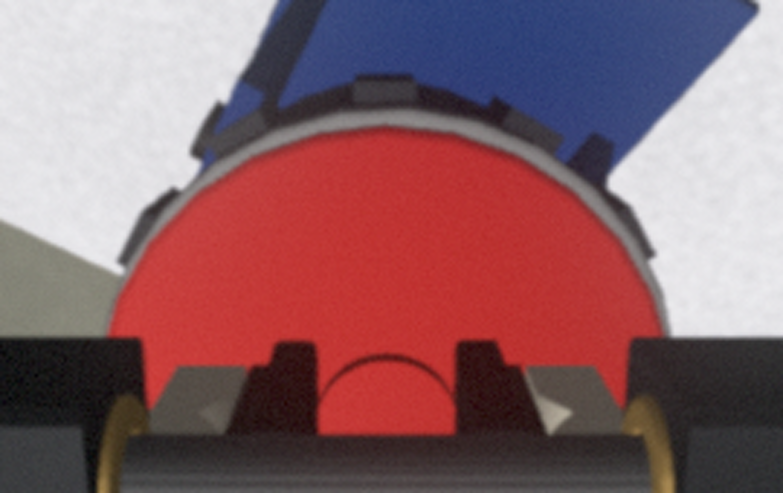

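```bash
python3 -m inch '[[[0,0,-0.0005,-0.003,0,0,0.7],[0,0,0,0,0,0,0.7],[0,0,0,0,0,0,0.7]]]'; python3 st.py;
```

```text
t: 13.55
eef_pos: [0.6419, -0.2134, 0.2184]
ee_rot: [-2.831, 0.523, -2.617]
force: [-9.0, 3.9, 9.1]
width: 0.0404
13.55 F [-9.04216135  3.89851164  9.05200956] M [0.66223768 2.74820994 0.29756118] 0.04044251142318138
axial 0.011283685863763264 lat [-0.65513878 -0.65258422] Ftool [  0.56001707   4.22837455 -12.67695474] Mtool [-1.83808202  2.16749205  0.05649746] rot [ 1.78981233e-02 -1.05162815e-03 -4.06982535e-05]
```

```bash
python3 -m inch '[[[0.0008,0.0012,0,0.0015,0,0,0.7],[0,0,0,0,0,0,0.7],[0,0,0,0,0,0,0.7]]]'; python3 st.py;
```

```text
t: 13.85
eef_pos: [0.6418, -0.2133, 0.2183]
ee_rot: [-2.825, 0.524, -2.616]
force: [-7.2, 0.1, 6.8]
width: 0.0406
13.85 F [-7.22945303  0.07569986  6.79155136] M [-0.25870751  2.22022253 -0.29180719] 0.04061688719327959
axial 0.011213865616405826 lat [-0.6130754  -0.54208951] Ftool [ 1.98435955  0.70796877 -9.69314133] Mtool [-0.62488397  2.16573146  0.02442088] rot [ 0.01241998 -0.00041309  0.00034365]
```

```bash
python3 -m inch '[[[-0.0006,0,0,0.0018,0,0,0.7],[0,0,0,0,0,0,0.7],[0,0,0,0,0,0,0.7]]]'; python3 st.py;
```

```text
t: 14.15
eef_pos: [0.6419, -0.2133, 0.2182]
ee_rot: [-2.819, 0.523, -2.616]
force: [-6.2, 0.2, 6.2]
width: 0.0407
14.15 F [-6.24474537  0.15688107  6.21329532] M [-0.3842107   2.21958379 -0.45139113] 0.04065299650579855
axial 0.011065328286876817 lat [-0.64707546 -0.47241345] Ftool [ 1.50493754  0.55285368 -8.66348723] Mtool [-0.45073011  2.25157399  0.07197887] rot [ 0.00694575 -0.0008839   0.00031183]
```

```bash
python3 -m inch '[[[0,0,0,0,0,0,0.45],[0,0,0,0,0,0,0.35],[0,0,0,0,0,0,0.2],[0,0,0,0,0,0,0.05],[0,0,0,0,0,0,0],[0,0,0,0,0,0,0],[0,0,0,0,0,0,0]]]'; python3 st.py
python3 - <<'E'
from h import *
w=grab_frame('wrist');cv2.imwrite('pics/w9.png',w)
E
```

```text
t: 14.85
eef_pos: [0.6417, -0.2128, 0.2166]
ee_rot: [-2.821, 0.522, -2.617]
force: [-0.2, 0.6, 0.3]
width: 0.0864
14.85 F [-0.2259586   0.55964875  0.34819426] M [0.15434676 1.87548957 0.04682405] 0.08638933032261902
axial 0.00990388149892362 lat [0.10823661 0.50053   ] Ftool [-0.24704247  0.48544181 -0.43453369] Mtool [-0.95363798  1.62288078 -0.0175821 ] rot [ 0.00853223 -0.00270582  0.00022883]
```

View pics/w9.png

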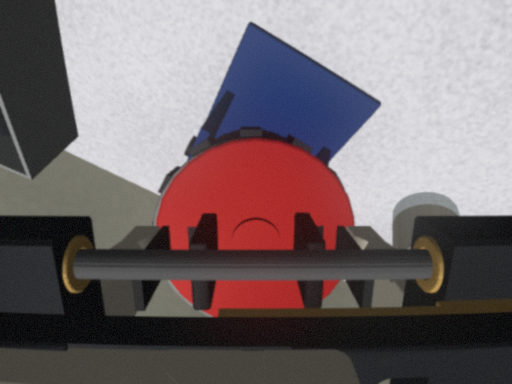

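```bash
python3 -m inch '[[[0,0,-0.01,0,0,0,0],[0,0,-0.03,0,0,0,0],[0,0,-0.05,0,0,0,0],[0,0,-0.06,0,0,0,0],[0,0,-0.06,0,0,0,0],[0,0,-0.06,0,0,0,0],[0,0,-0.06,0,0,0,0],[0,0,0,0,0,0,0],[0,0,0,0,0,0,0],[0,0,0,0,0,0,0],[0,0,0,0,0,0,0]]]'; python3 st.py
python3 - <<'E'
from h import *
import pickle
W=cam('wrist');w=grab_frame('wrist');cv2.imwrite('pics/w10.png',w);pickle.dump(W,open('w10.pkl','wb'))
t=grab_frame('top');s=grab_frame('scene');cv2.imwrite('pics/t10.png',t);cv2.imwrite('pics/s10.png',s)
z=lambda i,k:cv2.resize(i,None,fx=k,fy=k,interpolation=cv2.INTER_CUBIC)
cv2.imwrite('pics/c10.png',np.hstack([z(s[150:225,132:207],5),z(w[130:260,190:320],375/130)]))
E
```

```text
t: 16.0
eef_pos: [0.548, -0.2069, 0.3512]
ee_rot: [-2.822, 0.52, -2.618]
force: [-0.5, 0.1, -0.3]
width: 0.0875
16.0 F [-0.45787205  0.12919061 -0.25091911] M [0.06534272 1.90473731 0.05378064] 0.08752180915336336
axial 0.17404254143677228 lat [ 0.32542022 -0.52487176] Ftool [ 0.41261346  0.34030609 -0.05691506] Mtool [-0.90280991  1.67765569 -0.07477908] rot [ 0.00933878 -0.00415788  0.00017072]
```

View pics/c10.png

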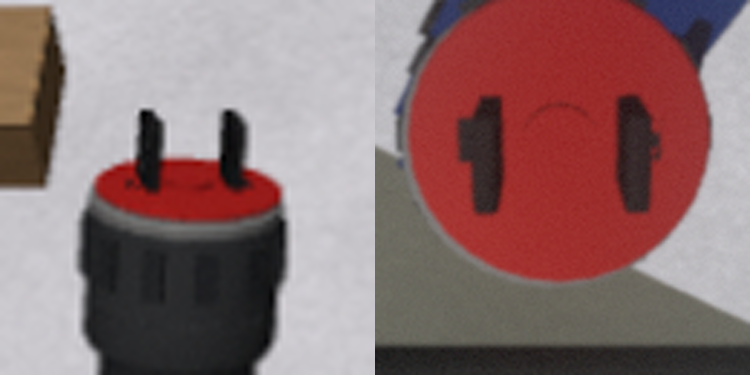

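View pics/w10.png

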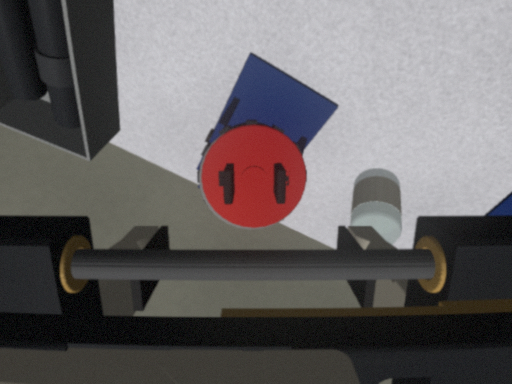

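View pics/s10.png

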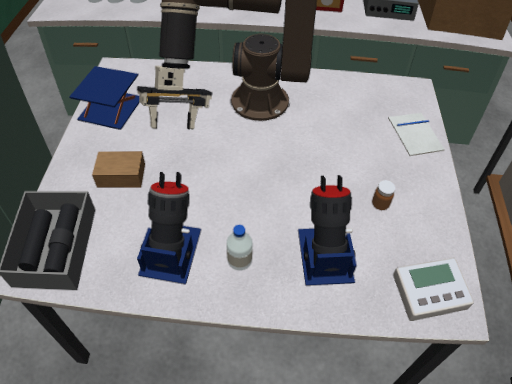

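```bash
python3 - <<'E'
from h import *
z=lambda i,k:cv2.resize(i,None,fx=k,fy=k,interpolation=cv2.INTER_CUBIC)
a=cv2.imread('pics/w2.png');b=cv2.imread('pics/w10.png')
cv2.imwrite('pics/cmp.png',np.hstack([z(a[120:240,195:315],3.3),z(b[115:235,195:315],3.3)]))
for f in(a,b):
    I=f.astype(int);m=((I[...,2]>90)&(I[...,1]<85)&(I[...,0]<85)).astype('uint8')
    cn=max(cv2.findContours(m,0,1)[0],key=cv2.contourArea);print(cv2.fitEllipse(cv2.convexHull(cn)))
    print(I[183 if f is b else 195,205:305,2])
E
```

```text
((254.4747314453125, 180.26893615722656), (109.8790512084961, 112.52242279052734), 90.01907348632812)
[138 136 138 135 140 139 140 138 139 139 135 138 138 138 136 126  89  52
  49  47  47  48  46  48  42  42  36  40  76 125 136 139 136 141 141 137
 142 139 139 138 141 141 140 140 141 142 140 139 141 138 139 139 140 140
 139 140 140 139 136 136 137 139 136 139 138 139 140 140 139 136 125  84
  45  36  38  45  46  50  48  50  52  48  45  74 119 137 134 135 136 134
 134 136 136 132 138 133 135 133 133 135]
((253.18075561523438, 175.50558471679688), (102.87232971191406, 103.997314453125), 90.27621459960938)
[164 163 162 161 158 163 163 165 162 163 164 160 156 135  92  60  54  55
  54  53  54  54  56  54  53  53  51  47  68 115 150 158 159 157 161 161
 161 158 158 156 159 156 158 156 159 159 157 159 159 157 157 158 156 156
 156 157 156 155 155 156 157 156 158 156 156 155 155 150 124  80  47  49
  48  53  57  58  51  53  52  55  79 103  84  90 132 152 154 155 153 155
 155 154 150 153 155 153 154 152 152 143]
```

View pics/cmp.png

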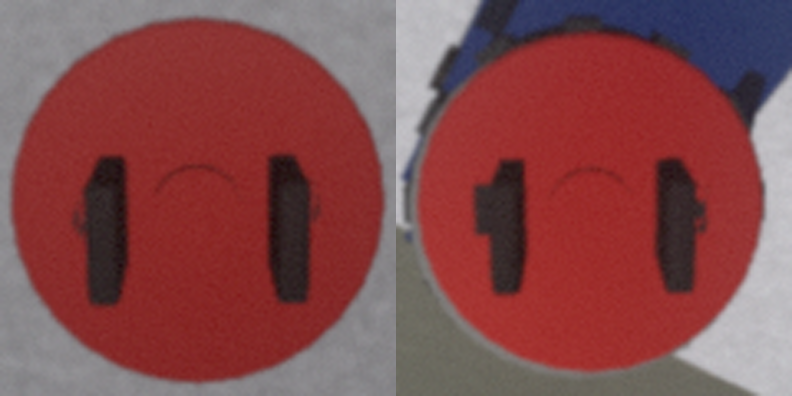

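```bash
python3 - <<'E'
from h import *
import pickle
W2,(R2,p2)=pickle.load(open('w2.pkl','rb'));W=pickle.load(open('w10.pkl','rb'))
a=cv2.imread('pics/w2.png').astype(int);b=cv2.imread('pics/w10.png').astype(int)
print(a[205,215:295].sum(1));print(b[199,215:295].sum(1))
def edges(r,x0,th):
    out=[];d=r-th
    for i in range(len(r)-1):
        if d[i]*d[i+1]<0: out.append(x0+i+d[i]/(d[i]-d[i+1]))
    return out
ea=edges(a[204:208,210:300,2].mean(0),210,90);eb=edges(b[197:201,210:300,2].mean(0),210,105);print(ea,eb)
from h import ax
A=ax(176.8);M=np.array([.6498,-.2126,.21])
for C,e,y,o,n in((W2,ea,205.5,np.array([.4327,-.0402,.022]),np.array([0,0,1.])),(W,eb,198.5,M,A)):
    q=onplane(C,[[x,y] for x in e],o+n*.046,n)-o
    d=q[-1]-q[0];u=d/np.linalg.norm(d);print(np.round(q@u*1e3,1))
E
```

```text
[226 224 225 212 226 205 162 126 114 130 125 121 116 117 109  93 112 151
 205 221 220 214 217 214 211 216 211 213 211 206 221 217 219 218 214 216
 213 211 217 214 214 210 217 209 216 227 215 214 208 221 212 210 213 215
 222 197 216 210 209 211 215 201 144 111  87 120 120 111 109 122 111 108
 115 134 195 213 207 211 213 212]
[264 263 272 262 259 259 275 259 222 165 133 138 144 137 133 130 102 124
 186 232 252 264 254 249 248 250 255 255 260 254 246 240 255 252 263 243
 244 245 248 254 239 235 248 239 244 248 253 246 252 245 241 238 235 245
 238 237 241 250 244 231 189 149 120 138 143 139 149 138 137 146 196 231
 243 253 244 260 255 251 259 258]
[np.float64(221.1118881118881), np.float64(231.78846153846155), np.float64(277.44), np.float64(288.2547770700637)] [np.float64(223.57142857142858), np.float64(232.9668508287293), np.float64(275.22360248447205), np.float64(284.92814371257487)]
[-27.9 -19.   19.1  28.1]
[-25.3 -16.8  21.7  30.5]
```

```bash
python3 - <<'E'
from m import *
C=pickle.load(open('w10.pkl','rb'));f=cv2.imread('pics/w10.png')
g=cv2.resize(f[110:240,190:320],None,fx=8,fy=8,interpolation=cv2.INTER_CUBIC).astype(int)
m=((g[...,2]-g[...,1]>60)).astype('uint8')
cn=max(cv2.findContours(m,0,cv2.CHAIN_APPROX_NONE)[0],key=cv2.contourArea);h=(cv2.convexHull(cn).reshape(-1,2)+.5)/8-.5+[190,110]
M=np.array([.6497,-.2126,.21])
def res(p):
    c=np.array(p[:3]);return (np.linalg.norm(onplane(C,h,c,ax(p[3],p[4]))-c,axis=1)-.0535)*1e3
r=least_squares(res,[.65,-.21,.215,176,35],x_scale=[.01,.01,.01,5,5]);print(r.x,np.std(r.fun))
a=ax(176);d=r.x[:3]-M;print('axial',d@a*1e3,'lat world',(d-a*(d@a))*1e3)
def r3(p):
    c=M+a*.006+np.array(p[0])*np.cross(a,[0,0,1])/np.sin(np.radians(35))+p[1]*np.cross(a,np.cross(a,[0,0,1]))/np.sin(np.radians(35));return (np.linalg.norm(onplane(C,h,c,a)-c,axis=1)-p[2])*1e3
r=least_squares(r3,[0,0,.053]);print('fixed plane: lateral',r.x*1e3,np.std(r.fun))
E
```

```text
[  0.64480665  -0.21168513   0.21161713 175.15589018  36.62187157] 0.0933036872685115
axial 4.1611567138484595 lat world [-2.51242593  0.74837755 -1.79148796]
fixed plane: lateral [ 0.29356898  3.20768536 53.30407409] 0.14673635856058187
```

```bash
python3 - <<'E'
from h import *
a=cv2.imread('pics/scene0.png').astype(int);b=cv2.imread('pics/s10.png').astype(int)
for n,(x0,y0,x1,y1) in dict(bottle=(222,220,258,270),jar=(368,178,400,212),carton=(90,148,148,190),stand=(138,225,202,282)).items():
    print(n,abs(a-b)[y0:y1,x0:x1].mean())
print(get_state()['t'],job_done())
E
```

```text
bottle 2.458148148148148
jar 2.367953431372549
carton 1.905856595511768
stand 1.725968567251462
the job is handed in; nothing more can be done
16.15 None
```

The loose cap is in the open column's mouth, both tabs have sprung out, and I handed the job in at 16.15 s.

I picked the cap up with its tabs pinched (20 N grip, about 40 mm over the tabs). I slid it in along the column's axis with no contact until the flange met the rim. At that point the tool was 11.0 mm out from the rim face, which is the expected home depth. Pressing peaked at about 15 N while I trimmed the alignment. I then opened the fingers and backed about 165 mm away, touching nothing.

Last checks:
- **Tabs:** they measure 55.8 mm over their outer faces, against 56 mm free. The lugs sit below the rim inside the column, so I could not see them directly.
- **Seating:** in the scene and wrist pictures the flange lies on the rim all round.
- **Squareness:** the circle fit put the flange about 1.5° from the mouth's fitted axis, which I take as measurement noise. The same fit put the flange 4.2 mm out instead of the nominal 6 mm, so I relied on the contact depth for "home". The contact moments were not clear enough to settle the squareness trim.
- **Centring:** after release the cap sits about 3 mm downhill. That is all the play in the bore, so it is not concentric.
- **Bystanders:** the bottle, jar, carton and stand look the same in the before and after scene pictures, differing only by image noise.

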